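# Brush out the leaning glass

## Robot

A 7-joint arm with a two-finger parallel gripper is mounted at the origin on a cart in front of the work surface, level with it; the furniture and walls round the work are solid. World frame = base frame: x ahead of the robot, y to its left, z up, the work surface at z = 0. Lengths are in m, angles in degrees, forces in N, time in s.
With the tool pointing down it reaches from about 0.35 to 0.9 m from the base axis. Payload 7.2 kg.
Tool frame: the origin (TCP) lies midway between the tips of the shut fingers; the grasp point (between the pads) lies 19 mm behind it; z points along the fingers, y is the line along which they close (so a half turn about z gives the same grasp; the last joint's range is limited). The gripper opens to 88 mm and grips with 3 to 60 N. Pads are 20 mm wide; open, the fingers measure 115 mm over their backs; the gripper's body (75 mm by 178 mm) begins 61 mm behind the grasp point.
Start: joints at [69.603, 23.554, -0.728, 91.456, 0.321, 64.991, -4.71], TCP at [0.177, -0.599, 0.223] pointing down, gripper open.
Joint ranges: [-169.25, 169.25], [-16.82, 113.86], [-84.01, 82.57], [7.8, 145.47], [-59.2, 239.2], [7.22, 106.19], [-163.78, 163.78]. Speed limits (degrees/s): [136.94, 136.94, 172.46, 172.46, 180, 180, 180].

## Interface

Orientations are given as a 3x3 rotation matrix whose columns are the frame's x, y, z axes.
In Python, from plant import * gives the robot as it stands. The module is installed in compiled form; this text tells all that it offers.
- The arm moves only by the tool step_arm, never from a script. Its argument "rows" is a list of rows, each a list of 5 numbers: the closure, from 0 (fully open) to 1 (shut), then the shift along the world's x, y, z in units of 30 mm (1.0 is 30 mm), then the turn about the world's z in units of 6 degrees (1.0 is 6 degrees). A call has 1 to 10 rows; each row is the pose to reach, as a shift and turn from the pose commanded when the call began; what a row does not reach only later rows make up. A row lasts 1/10 s, in which the tool goes at most 50 mm and 8.59 degrees, less where a joint would pass 70% of its speed; a pose out of reach is approached as far as the arm can. A call with a gripper value outside its range is refused whole. The fingers move at their own pace and stop on an object; the grip force is fixed at half the most. Time passes only in rows, so rows that repeat a pose let the fingers close. It gives the time, the measured TCP pose, the force, the opening and the grip force at its end, in the units of the state.
- observe(): the state, without advancing time (a new reading comes with each control period).
- get_image(name): name is "side" or "top"; returns a dict with "img" (420x560x3 uint8, red, green, blue), "depth" (420x560 float32, m along the optical axis (not along the pixel's ray), 0 where there is no reading), "fovy" (degrees; the focal length in pixels is half the picture's height over the tangent of half this angle, whatever the lens; pixels are square), "cx", "cy" (the principal point, pixels), "camera_from_world" (4x4, takes a point from world to camera coordinates). Camera axes: x right, y up, looking along -z (the intrinsics and any distortion apply to the point x, -y, -z); pixel columns grow to the right and rows downward; lengths in m; the calibration is good to about 2 mm. A picture is of the moment at which its call begins.
- job_done(): hands the job in; it is judged then, once.
The state is a dict: "time_s": time; "joints": joint angles; "qvel": joint speeds; "tau": joint torques, N m; "ee_pos": TCP position; "tool_rot": TCP orientation; "force": force on the tool from outside, world axes, zero at the start; "moment": the same for the moment, N m; "gripper_width": opening from 0.0 (shut) to 1.0 (fully open); "grasp_force": force on a finger pad.
Only numpy, scipy, OpenCV 4.12 (cv2) and the standard library are available. Lean on these libraries where they do the work, as an engineer would, in place of code of your own. Each camera call takes 0.05 s, during which the arm holds its last target. There are 200 camera calls.

## Task

Clean the empty glass tumbler that leans in the wooden cradle. First lower the orange retaining plate over both dowels of the cradle until it lies fully home and let go of it; then take the bottle brush from its stand and, through the plate's window, scrub the glass right down to its bottom three times, drawing the brush up by at least 60 mm, more than half the depth of the glass, between the strokes. Finally put the brush back upright in its stand with its collar resting on the rim, leave the plate fully home on the glass, and do not disturb the other wares.

Things in the scene. Friction and masses are not known exactly. Their poses are not given: they have to be found in the camera images.
- cradle_seat (a point): Wooden cradle fixed on the counter, 140 mm wide; it holds the glass tilted 30 degrees, mouth leaning to the robot's right and partly towards it. Point: midway between its two dowels, in the plane of the top faces of its two side cheeks, where the plate's underside comes to lie (glass rim 4 mm below). z: out along the glass axis; x: up the slope, away from the mouth's lean; y: across. Cheeks: x -42 to 42, |y| 41 to 63 mm.
- dowel_left (a point): Foot of the steel dowel on the left cheek, 52 mm along the seat's +y: 10 mm thick with a tapered tip, rising 24 mm along the seat's z. Same axes as the seat.
- dowel_right (a point): Foot of the other dowel, alike, 52 mm along the seat's -y.
- glass_floor (a point): Glass tumbler (clear, 71 mm wide at the rim, 106 mm tall, inside about 50 mm wide at the bottom and 62 mm at the mouth), loose in the cradle. This point is the centre of its inner floor, 98 mm below the plate's seat along the glass axis and 94 mm below the rim; z points out of the glass along its axis.
- plate_window (a point): Orange retaining plate, flat on the counter, 8 mm thick, y -65 to 65, x -40 to 62 mm, about 0.16 kg. Point: centre of its round 54 mm window, at the underside; z out of its upper side. Through holes of 14 mm at y = 52 and -52 mm, x = 0. Home: this point at the cradle seat, z axes alike; handle up or down the slope are both right.
- plate_handle (a point): Black upright fin on the plate to grip it by: 12 mm thick along the plate's x, 60 mm long along y, its top 44 mm above the plate's underside. This point is on the fin, 50 mm along the plate's +x from the window's centre and 26 mm above the underside. Same axes as the plate.
- stand_rim (a point): White round brush stand, fixed on the counter: a cup 140 mm tall, 68 mm across (88 mm at the foot), inside 58 mm across. This point is the centre of its rim, z up. At the start the brush hangs in it, bristles down.
- brush_handle (a point): Bottle brush, 207 mm long, about 0.11 kg. This point is the centre of its blue handle, 20 mm square (sides along the brush's x and y) and 72 mm long. z points along the brush from the bristles to the handle. Its centre of mass is in the lower end of the handle.
- brush_collar (a point): Centre of the underside of the brush's blue collar (74 mm disc, 6 mm thick) at the lower end of the handle, 42 mm below the handle's centre. It rests on the stand's rim when the brush is put away; a 49 mm plug, 12 mm long, below it centres the brush in the stand.
- brush_tip (a point): Lower end of the white bristle head, 130 mm below the collar's underside. The bristle head is 46 mm across and 80 mm long; its stiff core is 32 mm across.
- candle_mid (a point): Bystander: white candle in a glass, 76 mm wide, 90 mm tall; its centre.
- votive_mid (a point): Bystander: pink candle in a glass, 63 mm wide, 76 mm tall; its centre.
- lidded_jar_mid (a point): Bystander: small jar of pink salts with a steel lid, 57 mm wide, 70 mm tall; its centre.
- pot_white_mid (a point): Bystander: flat round pot, white below and gold above, 65 mm wide, 29 mm tall; its centre.
- soap_box_mid (a point): Bystander: cream box 52x82x28 mm; its centre.
- bell_mid (a point): Bystander: service bell, 85 mm wide, 59 mm tall; its centre.

How it is judged:
By the outcome, as a careful person would: the job done as asked, in the order asked, and still so for the second after the job is handed in, with the robot touching nothing.
It also fails if it takes over 72 s, if anything falls off the work surface, if the arm or the gripper's body presses on something with over 40 N, if the wrist force passes 120 N, or if a joint passes its speed limit or range.

## Working session

There is one attempt and no reset: what is moved stays moved. The work goes in short steps, Python scripts to look and compute and a tool call to move; the robot and the scene stay as the last step left them, time stands still between calls to the robot, and variables do not carry over. Pictures are saved under pics/ and viewed, at most 10 in all, crops included, and the job is handed in when it is done.

Besides the shell and the picture viewer there is one more tool, called after "Emit:" as a command line: name --pt "numbers of a row" for each row, then --argument value for the rest. step_arm: Moves the arm, as the interface text tells. Its arguments: {"type":"object","properties":{"rows":{"type":"array","items":{"type":"array","items":{"type":"number"}}}},"required":["rows"]}

```bash
mkdir -p pics; cat > h.py <<'E'
from plant import *
import numpy as np, cv2
def cam(n):
    d=get_image(n); d['f']=d['img'].shape[0]/2/np.tan(np.radians(d['fovy']/2)); d['T']=np.linalg.inv(d['camera_from_world']); return d
def save(d,name): cv2.imwrite('pics/'+name,d['img'][:,:,::-1])
def cloud(d):
    h,w=d['depth'].shape; v,u=np.mgrid[:h,:w]; z=d['depth']
    P=np.stack([(u-d['cx'])/d['f']*z,-(v-d['cy'])/d['f']*z,-z],-1)
    W=P@d['T'][:3,:3].T+d['T'][:3,3]; W[z==0]=np.nan; return W
def plane(d,uv,z):
    u,v=uv; r=d['T'][:3,:3]@np.array([(u-d['cx'])/d['f'],-(v-d['cy'])/d['f'],-1]); o=d['T'][:3,3]
    return o+r*(z-o[2])/r[2]
def proj(d,p):
    q=d['camera_from_world']@np.append(p,1); return np.array([d['cx']+d['f']*q[0]/-q[2], d['cy']-d['f']*q[1]/-q[2]])
E
python3 - <<'E'
from h import *
s=observe(); print(s['ee_pos'],s['tool_rot'],s['gripper_width'])
for n in('side','top'):
    d=cam(n); save(d,n+'0.png'); print(n,[k for k in d],d['fovy'],d['cx'],d['cy'],d['T'].round(3).tolist())
E
```

```text
[ 0.17721767 -0.59880505  0.22180211] [[ 9.58864405e-01  2.83863931e-01 -5.67872467e-04]
 [ 2.83864478e-01 -9.58863183e-01  1.53457648e-03]
 [-1.08901091e-04 -1.63264958e-03 -9.99998661e-01]] 0.9983151465161796
side ['img', 'depth', 'fovy', 'cx', 'cy', 'camera_from_world', 'f', 'T'] 47.71486415233275 282.7778883442795 212.49598669971516 [[-0.98, 0.093, -0.178, 0.352], [-0.2, -0.374, 0.906, 1.447], [0.018, 0.923, 0.385, 0.737], [0.0, 0.0, 0.0, 1.0]]
top ['img', 'depth', 'fovy', 'cx', 'cy', 'camera_from_world', 'f', 'T'] 50.74257270366405 275.4330756146428 197.8330419310385 [[0.023, 0.991, -0.131, 0.425], [-1.0, 0.022, -0.009, 0.003], [-0.006, 0.131, 0.991, 1.673], [0.0, 0.0, 0.0, 1.0]]
```

View pics/side0.png

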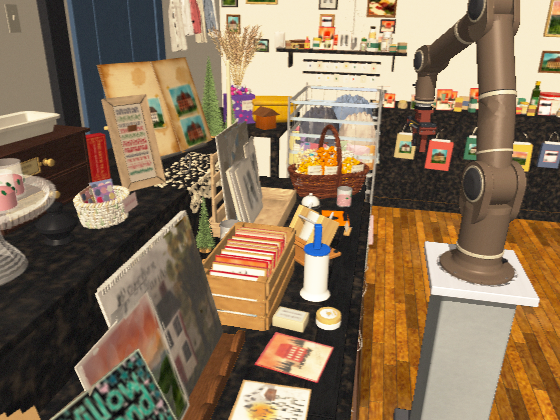

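View pics/top0.png

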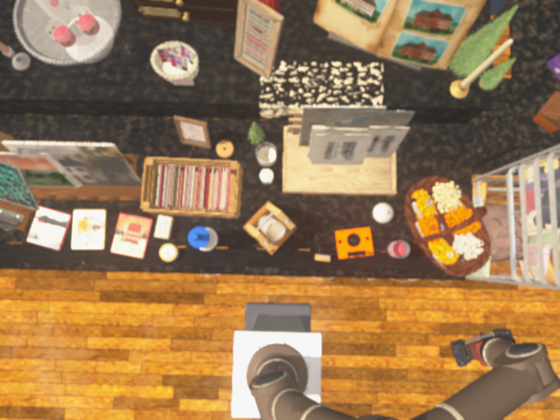

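```bash
python3 - <<'E'
from h import *
t=cam('top'); s=cam('side')
a=cv2.resize(t['img'][185:285,190:420],None,fx=3.4,fy=3.4,interpolation=cv2.INTER_CUBIC)
b=cv2.resize(s['img'][180:340,280:380],None,fx=3.4,fy=3.4,interpolation=cv2.INTER_CUBIC)
cv2.imwrite('pics/c1.png',a[:,:,::-1]);cv2.imwrite('pics/c2.png',b[:,:,::-1])
W=cloud(t); hsv=cv2.cvtColor(t['img'],cv2.COLOR_RGB2HSV)
R=np.zeros(hsv.shape[:2],bool);R[185:285,185:420]=1
def rep(n,m):
    P=W[m&R]; P=P[~np.isnan(P[:,0])]; print(n,len(P),np.median(P,0).round(4),P.min(0).round(3),P.max(0).round(3))
o=(cv2.inRange(hsv,(8,200,150),(18,255,255))>0)&(np.arange(560)>330)&(np.arange(560)<376); rep('plate',o)
v,u=np.nonzero(o&R); r=cv2.minAreaRect(np.c_[u,v].astype(np.float32)); print(r,[plane(t,c,.008).round(4).tolist() for c in cv2.boxPoints(r)])
bl=cv2.inRange(hsv,(100,150,80),(125,255,255))>0; rep('blue',bl)
P=W[bl&R]; 
for lo,hi in((.13,.17),(.19,.3)):
    q=P[(P[:,2]>lo)&(P[:,2]<hi)]; print(lo,len(q),q.mean(0) if len(q) else 0,(q.min(0)+q.max(0))/2 if len(q) else 0)
np.set_printoptions(linewidth=250)
print((W[205:255:3,243:298:3,2]*1000).round())
E
```

```text
plate 307 [ 0.4849 -0.2795  0.0046] [ 0.425 -0.354 -0.012] [ 0.543 -0.209  0.042]
((353.9384460449219, 242.50772094726562), (28.52798843383789, 36.466209411621094), 82.87498474121094) [[0.526, -0.205, 0.008], [0.5461, -0.3407, 0.008], [0.4409, -0.3534, 0.008], [0.4211, -0.2188, 0.008]]
blue 288 [0.4849 0.2784 0.1459] [ 0.451  0.248 -0.004] [0.52  0.325 0.22 ]
0.13 246 [0.48527113 0.27985792 0.14541084] [0.48518369 0.28050778 0.1495137 ]
0.19 39 [0.48621228 0.27711942 0.21464831] [0.4856848  0.27774561 0.20876464]
[[ -2.  -7.  -0.  -0.   0.   4.   4.  13.  65.  86. 101.   1.   7.   5.  -7.  -4.  -1.  -1.  -3.]
 [ -1.  -6.   7.  -0.  -1.   3.  13.  63.  67. 100. 114. 130.   0.  -9.  -4.  -2.   0.  -3.  -6.]
 [  1.  -1.  -2.   5.   7.   9.  65.  63.  60.  57. 132. 147. 160.   0.   6.   2.  -6. -14.  -8.]
 [  5. -10.   1.  -4.  17.  73.  72.  54.  54. 133.  46. 159. 155. 155.  -3.   4.  -2.  -6.   5.]
 [  6.  -6.  -2.  10.  62.  70.  64.  81. 129.  96.  30.  39. 147. 142. 146.  -3.   3.  -4.   0.]
 [ -0.  -4.  17.  68.  72.  51.  84. 131. 122. 128. 139. 138.  32. 145. 142. 160.   1.  -2.
[... 385 characters left out ...]
5.  -5.  -0.]
 [  2.   5.  -6.  11. 154. 160. 152.  35.  96.  87.  82.  94. 103. 116.  10.  16.  -9.  -2.  -1.]
 [ -3.  -4.   3.  -7.   5. 152. 147. 144.  18. 124. 111. 118. 118.   8.  14.  -3.   0.  -7.   8.]
 [ -4.  -6.  -2. -11.  -1.   6. 150. 140. 142.  14. 101.  12.   9.  16.  -9.  -0.  -7.  -7.   6.]
 [ -2.  -4.  -2.   2.  -2.   1.  -0. 136. 162. 131.  14.  11.  16.  -2.  -3.  -0.  -3.  -0.   0.]
 [ -2.   7.   2.  -2.  -5.   6.  -6.   7. 131. 120. 119.  11.  -5.   1.  -1.  -0.  -0.   0.  10.]
 [ -7.   2.  -4.   3.  -5.  -2.  -7.  -1.   9. 120.  20.  -3.  -6.   5.   1.  -3.  -9.   1.  -6.]
 [ -2.  -3.  -3.   1.  -7.   2.   0.   2. -10.   2.  -4.   6.   4.   1.  -1.   2.  -7.  -1.   2.]]
```

View pics/c1.png

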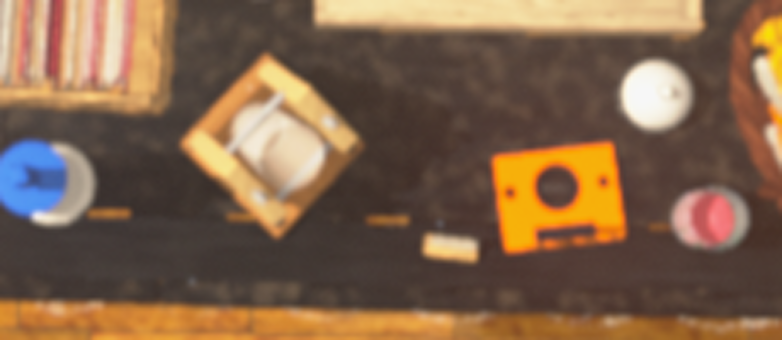

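View pics/c2.png

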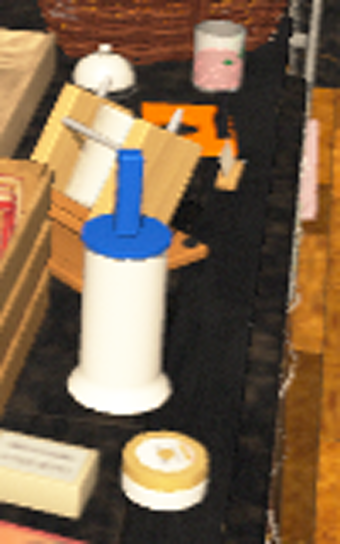

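```bash
python3 - <<'E'
from h import *
from scipy.optimize import least_squares
t=cam('top'); W=cloud(t); hsv=cv2.cvtColor(t['img'],cv2.COLOR_RGB2HSV)
# window and hole/fin
win=(hsv[...,2]<110)
lab,n=0,0
m=win.astype(np.uint8); sub=np.zeros_like(m); sub[222:262,333:376]=m[222:262,333:376]
n,l,st,c=cv2.connectedComponentsWithStats(sub)
for i in range(1,n):
    if st[i,4]>3: print('dark',st[i],c[i].round(1),plane(t,c[i],.008).round(4),plane(t,c[i],.044).round(4))
# cradle
S=np.zeros(m.shape,bool); S[200:258,240:300]=1
wood=S&(hsv[...,1]>60)&(W[...,2]>.11)&(W[...,2]<.18)
P=W[wood]
def model(p):
    L=np.array([np.cos(p[0]),np.sin(p[0]),0]); return L*.5+np.array([0,0,.8660])
f=lambda p:P@model(p)-p[1]
best=min((least_squares(f,[a,np.median(P@model([a]))],loss='cauchy',f_scale=.003) for a in np.radians([-150,-135,-120])),key=lambda r:r.cost)
p=best.x; nrm=model(p); r=f(p); print('azi',np.degrees(p[0]),'off',p[1],'inl',(abs(r)<.006).sum(),len(r))
Q=P[abs(r)<.006]; L=np.array([np.cos(p[0]),np.sin(p[0]),0]); y=np.cross(L,[0,0,1]); x=np.cross(y,nrm)
# cheek edges in seat coords
rc=cv2.minAreaRect(np.c_[Q@x,Q@y].astype(np.float32)*1000); print('rect xy mm',rc)
for nm,a in(('x',Q@x),('y',Q@y)): print(nm,(np.percentile(a,[1,5,25,50,75,95,99])*1000).round(1))
b=cv2.resize(t['img'][198:262,238:302],None,fx=9,fy=9,interpolation=cv2.INTER_CUBIC); cv2.imwrite('pics/cr.png',b[:,:,::-1])
def rayplane(uv,off):
    a=plane(t,uv,.2);o=t['T'][:3,3];d=a-o; return o+d*(off-o@nrm)/(d@nrm)
for uv in((286.5,221),(265.9,242.4)):
    q=rayplane(uv,p[1]+.012); q=q-nrm*.012; print('dowel',q.round(4),'xy',(q@x*1000).round(1),(q@y*1000).round(1))
np.save('seat.npy',np.r_[nrm,x,y,p[1]])
E
```

```text
dark [333 222  43  40 543] [354.4 239.4] [ 0.4951 -0.281   0.008 ] [ 0.4936 -0.2749  0.044 ]
dark [348 235  11  10  87] [353.3 239.6] [ 0.494  -0.2769  0.008 ] [ 0.4925 -0.2709  0.044 ]
dark [349 252  15   3  28] [356.2 253.1] [ 0.4441 -0.2878  0.008 ] [ 0.4436 -0.2815  0.044 ]
azi -131.79530970114968 off -0.05754437893149742 inl 264 404
rect xy mm ((376.02081298828125, -373.4656066894531), (85.27505493164062, 124.50924682617188), 0.41613471508026123)
x [335.1 340.2 356.1 381.4 401.1 416.1 418.1]
y [-435.5 -434.9 -423.3 -343.7 -322.6 -313.3 -311.5]
dowel [ 0.551  -0.0189  0.1374] xy 374.5 -423.4
dowel [0.4758 0.0502 0.1382] xy 376.1 -321.3
```

View pics/cr.png

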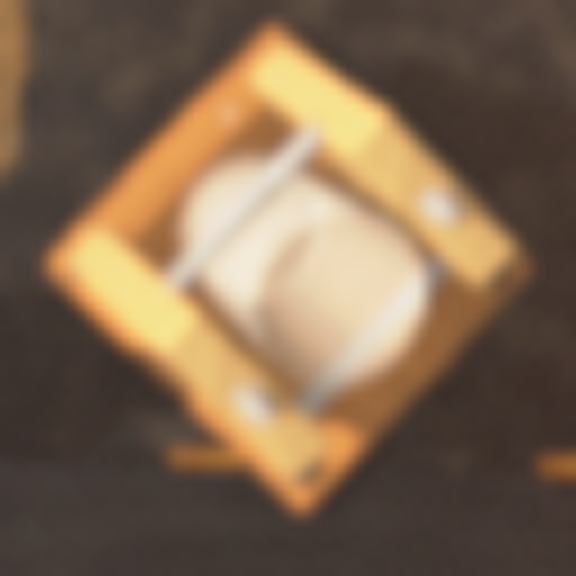

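Emit:
step_arm --pt "0 1.6 1.6 -1 -0.6" --pt "0 3.2 3.2 -2 -1.2" --pt "0 4.8 4.8 -3 -1.2" --pt "0 6.4 6.4 -3 -1.2" --pt "0 8 8 -3 -1.2" --pt "0 9 10.5 -3 -1.2" --pt "0 9 10.5 -3 -1.2"

```text
time_s: 0.95
ee_pos: [0.402, -0.3491, 0.1381]
tool_rot: [[0.987, 0.161, -0.0], [0.161, -0.987, 0.0], [0.0, -0.0, -1.0]]
force: [0.0, -1.0, -0.0]
gripper_width: 0.999
grasp_force: 0.0
```

Emit:
step_arm --pt "0 0.7 1.1 0 -0.2" --pt "0 1.4 2.2 -0.5 -0.4" --pt "0 1.4 2.2 -1 -0.4" --pt "0 1.4 2.2 -1.6 -0.4" --pt "0 1.4 2.2 -1.6 -0.4"

```text
time_s: 1.45
ee_pos: [0.4419, -0.2837, 0.0884]
tool_rot: [[0.993, 0.121, -0.003], [0.121, -0.993, 0.002], [-0.003, -0.002, -1.0]]
force: [0.2, 0.0, -0.6]
gripper_width: 0.998
grasp_force: 0.0
```

```bash
python3 - <<'E'
from h import *
s=observe(); print(s['ee_pos'],s['tool_rot'][:,1] if hasattr(s['tool_rot'],'shape') else s['tool_rot'])
d=cam('side');cv2.imwrite('pics/g1.png',cv2.resize(d['img'][160:260,290:380],None,fx=6,fy=6,interpolation=cv2.INTER_CUBIC)[:,:,::-1])
E
```

```text
[ 0.44192645 -0.28371197  0.08842871] [ 0.12091899 -0.99265996 -0.00219305]
```

Emit:
step_arm --pt "0 0.08 0.04 -1.2 0" --pt "0 0.08 0.04 -2.2 0" --pt "0 0.08 0.04 -2.48 0" --pt "0 0.08 0.04 -2.48 0" --pt "1 0.08 0.04 -2.48 0" --pt "1 0.08 0.04 -2.48 0" --pt "1 0.08 0.04 -2.48 0" --pt "1 0.08 0.04 -2.48 0"

```text
time_s: 2.3
ee_pos: [0.4459, -0.2839, 0.0168]
tool_rot: [[0.993, 0.12, 0.001], [0.12, -0.993, -0.001], [0.001, 0.001, -1.0]]
force: [-1.0, 0.1, 6.0]
gripper_width: 0.679
grasp_force: 30.1
```

Emit:
step_arm --pt "1 0 0 1 0" --pt "1 0 0 2.5 0" --pt "1 0 0 4 0" --pt "1 0 0 5.5 0" --pt "1 0 0 7 0" --pt "1 0 0 7 0"

```text
time_s: 2.9
ee_pos: [0.4482, -0.2851, 0.2324]
tool_rot: [[0.993, 0.12, 0.009], [0.12, -0.993, -0.005], [0.009, 0.006, -1.0]]
force: [0.5, 0.5, -1.6]
gripper_width: 0.68
grasp_force: 30.0
```

```bash
cat >> h.py <<'E'
def orange(near=None,zmin=.05):
    "points of the orange plate from both views"
    out=[]
    for n in('top','side'):
        d=cam(n); W=cloud(d); hsv=cv2.cvtColor(d['img'],cv2.COLOR_RGB2HSV)
        m=cv2.inRange(hsv,(6,190,120),(18,255,255))>0
        e=np.array(observe()['ee_pos']); m&=np.linalg.norm(np.nan_to_num(W,nan=9)-e,axis=-1)<.17; out.append(W[m])
    return out
def plfit(P):
    P=P[~np.isnan(P[:,0])]; c=np.median(P,0); k=np.ones(len(P),bool)
    for _ in range(5):
        c=P[k].mean(0); n=np.linalg.svd(P[k]-c)[2][2]; n=n*np.sign(n[2]); k=abs((P-c)@n)<.008
    return c,n,k.sum(),P[k]
E
python3 - <<'E'
from h import *
s=observe(); print(s['ee_pos'],s['force'],s['moment'],s['gripper_width'])
for P in orange():
    if len(P)>10:
        c,n,k,Q=plfit(P); print(len(P),k,c.round(4),n.round(3),'tilt',np.degrees(np.arccos(n[2])).round(1),Q.min(0).round(3),Q.max(0).round(3))
d=cam('side');cv2.imwrite('pics/g1.png',cv2.resize(d['img'][110:230,280:400],None,fx=5,fy=5,interpolation=cv2.INTER_CUBIC)[:,:,::-1])
E
```

```text
[ 0.44821091 -0.28506807  0.23244539] [ 0.52762042  0.49062374 -1.59496285] [-0.02921503 -0.00607401  0.01710521] 0.6796254112756657
105 40 [ 0.5092 -0.2583  0.2414] [0.886 0.439 0.151] tilt 81.3 [ 0.473 -0.322  0.209] [ 0.541 -0.212  0.355]
278 275 [ 0.4877 -0.2623  0.2187] [-0.     0.012  1.   ] tilt 0.7 [ 0.427 -0.348  0.211] [ 0.542 -0.201  0.223]
```

View pics/g1.png

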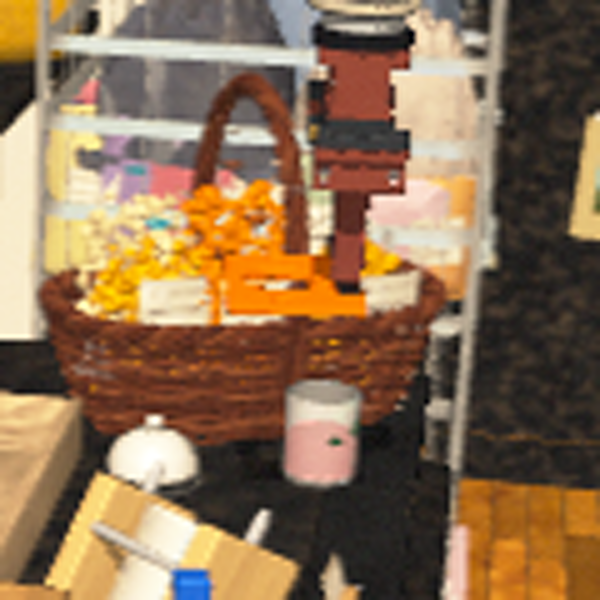

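Emit:
step_arm --pt "1 -0.1 1.2 0 1.3" --pt "1 -0.2 2.6 0 2.7" --pt "1 -0.3 4 0 4.1" --pt "1 -0.44 5.5 0 5.5" --pt "1 -0.44 7.07 0 6.87" --pt "1 -0.44 7.07 -1 6.87" --pt "1 -0.44 7.07 -2 6.87" --pt "1 -0.44 7.07 -2.4 6.87" --pt "1 -0.44 7.07 -2.4 6.87"

```text
time_s: 3.95
ee_pos: [0.4302, -0.0714, 0.1515]
tool_rot: [[0.668, 0.744, -0.006], [0.744, -0.668, 0.001], [-0.003, -0.005, -1.0]]
force: [0.4, 0.3, -1.7]
gripper_width: 0.681
grasp_force: 30.0
```

```bash
cat >> h.py <<'E'
def look():
    s=observe(); e=np.array(s['ee_pos']); print('ee',e.round(4),'yaw',np.degrees(np.arctan2(*np.array(s['tool_rot'])[[1,0],0])).round(2),'F',np.round(s['force'],1))
    d=cam('top'); W=cloud(d); hsv=cv2.cvtColor(d['img'],cv2.COLOR_RGB2HSV)
    m=(cv2.inRange(hsv,(6,190,120),(18,255,255))>0)&(np.linalg.norm(np.nan_to_num(W,nan=9)-e,axis=-1)<.15)
    c,n,k,Q=plfit(W[m]); L=np.array([-.6665,-.7455,0]); 
    print('n',n.round(3),'tilt',np.degrees(np.arccos(n[2])).round(1),'azi',np.degrees(np.arctan2(n[1],n[0])).round(1),'plane top dist from tcp',((e-c)@n).round(4),k)
    return d,c,n,Q
E
python3 -c "
from h import *
look()"
```

```text
ee [ 0.4302 -0.0714  0.1515] yaw 48.11 F [ 0.4  0.3 -1.7]
n [-0.013 -0.036  0.999] tilt 2.2 azi -109.6 plane top dist from tcp 0.0125 75
```

Emit:
step_arm --pt "1 0.05 0 -0.5 0" --pt "1 0.05 0 -0.8 0" --pt "1 0.05 0 -1.1 0" --pt "1 0.05 0 -1.4 0" --pt "1 0.05 0 -1.65 0" --pt "1 0.05 0 -1.83 0" --pt "1 0.05 0 -1.83 0"

```text
time_s: 4.7
ee_pos: [0.434, -0.0716, 0.0988]
tool_rot: [[0.668, 0.744, 0.0], [0.744, -0.668, 0.0], [0.0, 0.0, -1.0]]
force: [-1.5, -2.2, 0.3]
gripper_width: 0.677
grasp_force: 30.0
```

```bash
python3 -c "
from h import *
look()"
```

```text
ee [ 0.434  -0.0716  0.0988] yaw 48.08 F [-1.5 -2.2  0.3]
n [-0.639 -0.751  0.167] tilt 80.4 azi -130.4 plane top dist from tcp 0.0653 174
```

Emit:
step_arm --pt "1 -0.2 -0.2 0.6 0" --pt "1 -0.3 -0.3 1.8 0" --pt "1 -0.3 -0.3 3 0" --pt "1 -0.3 -0.3 3 0" --pt "1 -0.3 -0.3 3 0"

```text
time_s: 5.25
ee_pos: [0.4253, -0.0802, 0.1896]
tool_rot: [[0.667, 0.745, 0.002], [0.745, -0.667, -0.0], [0.001, 0.002, -1.0]]
force: [-0.7, 0.2, -2.4]
gripper_width: 0.68
grasp_force: 30.0
```

```bash
python3 -c "
from h import *
d,c,n,Q=look()
e=np.array(observe()['ee_pos']); u=proj(d,e).astype(int); print(u)
cv2.imwrite('pics/p2.png',cv2.resize(d['img'][190:290,230:350],None,fx=6,fy=6,interpolation=cv2.INTER_CUBIC)[:,:,::-1])
"
```

```text
ee [ 0.4253 -0.0802  0.1896] yaw 48.13 F [-0.7  0.2 -2.4]
n [-0.284 -0.315  0.906] tilt 25.1 azi -132.0 plane top dist from tcp 0.0089 456
[303 257]
```

View pics/p2.png

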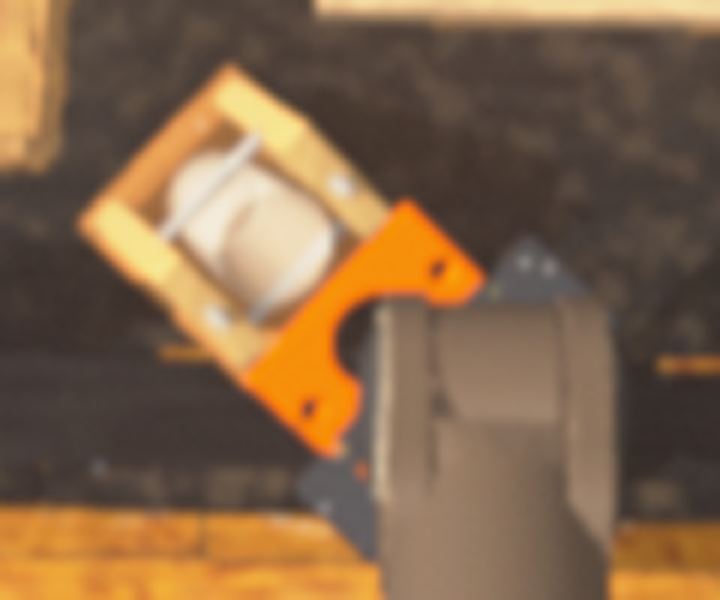

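```bash
cat >> h.py <<'E'
SEAT=np.array([.5139,.0152,.1380]); N=np.array([-.333,-.373,.866]); SX=np.array([.577,.6456,.5]); SY=np.array([-.7455,.6665,0])
def ontop(d,uv,c,n):
    o=d['T'][:3,3]; r=plane(d,uv,.1)-o; return o+r*((c-o)@n)/(r@n)
def holes(guess):
    "mid-hole underside point; guess: pixels of the two holes (right,left)"
    d=cam('top'); W=cloud(d); hsv=cv2.cvtColor(d['img'],cv2.COLOR_RGB2HSV); e=np.array(observe()['ee_pos'])
    m=(cv2.inRange(hsv,(6,235,150),(18,255,255))>0)&(np.linalg.norm(np.nan_to_num(W,nan=9)-e,axis=-1)<.16)
    m=cv2.morphologyEx(m.astype(np.uint8),cv2.MORPH_OPEN,np.ones((3,3)))>0
    c,n,k,Q=plfit(W[m]); print('n',n.round(3),'tilt',np.degrees(np.arccos(n[2])).round(1),'azi',np.degrees(np.arctan2(n[1],n[0])).round(1),k,m.sum(),'std',((Q-c)@n).std().round(4))
    H=[]
    for g in guess:
        g=np.array(g); x0,y0=(g-4).astype(int); p=d['img'][y0:y0+9,x0:x0+9].astype(float)
        w=np.clip(190-p[...,0],0,None); v,u=np.mgrid[y0:y0+9,x0:x0+9]; uv=((u*w).sum()/w.sum(),(v*w).sum()/w.sum())
        h=ontop(d,uv,c,n); H.append(h); print('hole',np.round(uv,1),h.round(4))
    H=np.array(H); mid=H.mean(0)-.008*n; y=H[1]-H[0]; print('sep',np.linalg.norm(y).round(4),'ydir',np.degrees(np.arctan2(y[1],y[0])).round(1),'mid under',mid.round(4))
    r=mid-SEAT; print('rel seat x,y,z',[round(float(r@a),4) for a in(SX,SY,N)]); print('tcp-mid',(e-mid).round(4))
    return d,mid,n
E
python3 -c "
from h import *
d,m,n=holes([(303,235),(281.3,258)])
for k in (.035,.0): print(k,'shift units',((SEAT+k*N-m)/.03).round(2))
"
```

```text
n [-0.299 -0.336  0.893] tilt 26.7 azi -131.7 354 356 std 0.0028
hole [304.7 233.2] [ 0.5037 -0.0836  0.2012]
hole [277.9 261.2] [0.4097 0.0032 0.2024]
sep 0.1279 ydir 137.3 mid under [ 0.4591 -0.0375  0.1946]
rel seat x,y,z [-0.0373, 0.0057, 0.087]
tcp-mid [-0.035  -0.0427 -0.0065]
0.035 shift units [ 1.44  1.32 -0.88]
0.0 shift units [ 1.83  1.76 -1.89]
```

```bash
sed -i 's/(g-4).astype(int)/(g-1.5).astype(int)/; s/y0:y0+9,x0:x0+9/y0:y0+4,x0:x0+4/g; s/clip(190-p/clip(230-p/' h.py
python3 -c "
from h import *
d,m,n=holes([(303,235),(281.3,258)])
for k in (.035,.0): print(k,'shift units',((SEAT+k*N-m)/.03).round(2))
"
```

```text
n [-0.307 -0.35   0.885] tilt 27.7 azi -131.3 344 346 std 0.0026
hole [302.5 234.8] [ 0.4982 -0.0763  0.2014]
hole [281. 258.] [ 0.4203 -0.0068  0.2019]
sep 0.1045 ydir 138.3 mid under [ 0.4617 -0.0388  0.1945]
rel seat x,y,z [-0.0367, 0.0029, 0.0865]
tcp-mid [-0.0377 -0.0414 -0.0067]
0.035 shift units [ 1.35  1.36 -0.87]
0.0 shift units [ 1.74  1.8  -1.88]
```

Emit:
step_arm --pt "1 0.7 0.7 0 0" --pt "1 1.35 1.36 0 0" --pt "1 1.35 1.36 -0.4 0" --pt "1 1.35 1.36 -0.7 0" --pt "1 1.35 1.36 -0.7 0" --pt "1 1.35 1.36 -0.7 0"

```text
time_s: 6.0
ee_pos: [0.4642, -0.0404, 0.1673]
tool_rot: [[0.668, 0.744, -0.002], [0.744, -0.668, -0.0], [-0.001, -0.001, -1.0]]
force: [0.2, -0.3, -1.5]
gripper_width: 0.681
grasp_force: 30.0
```

```bash
python3 -c "
from h import *
s=observe(); e=np.array(s['ee_pos']); print(e,s['force'])
d=cam('top'); m=e-np.array([-.0377,-.0414,-.0067]); n=np.array([-.32,-.36,.877])
g=[proj(d,m+a*.052*SY+.008*n) for a in(-1,1)]; print(np.round(g,1))
d,m,n=holes(g)
for k in (.022,.0): print(k,'shift units',((SEAT+k*N-m)/.03).round(2))
cv2.imwrite('pics/p3.png',cv2.resize(d['img'][200:270,240:320],None,fx=8,fy=8,interpolation=cv2.INTER_CUBIC)[:,:,::-1])
"
```

```text
[ 0.46423251 -0.04039491  0.16729204] [ 0.21340379 -0.30981749 -1.4716803 ]
[[290.5 222.9]
 [269.4 245.5]]
n [-0.317 -0.36   0.877] tilt 28.7 azi -131.4 190 193 std 0.003
hole [290.8 223.6] [ 0.5358 -0.0376  0.1795]
hole [nan nan] [nan nan nan]
sep nan ydir nan mid under [nan nan nan]
rel seat x,y,z [nan, nan, nan]
tcp-mid [nan nan nan]
0.022 shift units [nan nan nan]
0.0 shift units [nan nan nan]h.py:47: RuntimeWarning: invalid value encountered in scalar divide
  w=np.clip(230-p[...,0],0,None); v,u=np.mgrid[y0:y0+4,x0:x0+4]; uv=((u*w).sum()/w.sum(),(v*w).sum()/w.sum())
```

View pics/p3.png

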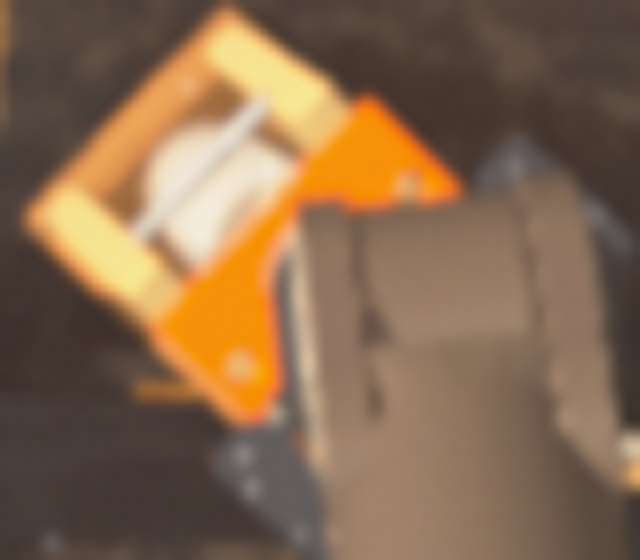

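Emit:
step_arm --pt "1 0.06 0.08 -0.25 0" --pt "1 0.13 0.15 -0.45 0" --pt "1 0.2 0.22 -0.62 0" --pt "1 0.24 0.26 -0.75 0" --pt "1 0.24 0.26 -0.75 0"

```text
time_s: 6.6
ee_pos: [0.4723, -0.0315, 0.1448]
tool_rot: [[0.667, 0.745, -0.001], [0.745, -0.667, 0.0], [-0.001, -0.001, -1.0]]
force: [-0.4, -0.0, -2.2]
gripper_width: 0.681
grasp_force: 30.0
```

Emit:
step_arm --pt "1 0.05 0.06 -0.15 0" --pt "1 0.1 0.11 -0.3 0" --pt "1 0.15 0.17 -0.45 0" --pt "1 0.17 0.19 -0.5 0" --pt "1 0.17 0.19 -0.5 0"

```text
time_s: 7.1
ee_pos: [0.4772, -0.0266, 0.1302]
tool_rot: [[0.668, 0.744, -0.001], [0.744, -0.668, -0.0], [-0.001, -0.0, -1.0]]
force: [-1.4, -1.7, -0.1]
gripper_width: 0.68
grasp_force: 30.3
```

```bash
python3 - <<'E'
from h import *
s=observe(); print(np.round(s['force'],1),np.round(s['ee_pos'],4))
d=cam('top'); g=[proj(d,SEAT+a*.052*SY+.012*N) for a in(-1,1)]; print(np.round(g,1))
W=cloud(d); hsv=cv2.cvtColor(d['img'],cv2.COLOR_RGB2HSV)
m=(cv2.inRange(hsv,(6,235,150),(18,255,255))>0); m[:, :240]=0;m[:,320:]=0;m[:200]=0;m[270:]=0
P=W[m]; c,n,k,Q=plfit(P); print(n.round(3),np.degrees(np.arccos(n[2])),'height of top above seat',((c-SEAT)@N).round(4),'expect .008',k)
E
```

```text
[-1.4 -1.7 -0.1] [ 0.4772 -0.0266  0.1302]
[[286.7 220.5]
 [266.  242.6]]
[-0.332 -0.372  0.867] 29.926294780973134 height of top above seat 0.0091 expect .008 165
```

Emit:
step_arm --pt "1 0.05 0.05 -0.12 0" --pt "1 0.05 0.05 -0.12 0" --pt "0.35 0.05 0.05 -0.12 0" --pt "0 0.05 0.05 0 0" --pt "0 0.05 0.05 0 0" --pt "0 0.05 0.05 0 0" --pt "0 0 0 1.5 0" --pt "0 0 0 3 0" --pt "0 0 0 4.5 0" --pt "0 0 0 4.5 0"

```text
time_s: 8.15
ee_pos: [0.4808, -0.0256, 0.2713]
tool_rot: [[0.667, 0.745, 0.01], [0.745, -0.667, -0.0], [0.007, 0.008, -1.0]]
force: [0.2, 0.6, -0.7]
gripper_width: 1.0
grasp_force: 0.0
```

Emit:
step_arm --pt "0 -0.5 -1.5 0.5 0" --pt "0 -1 -3 1 0" --pt "0 -1 -4.5 1 0" --pt "0 -1 -4.5 1 0"

```text
time_s: 8.55
ee_pos: [0.4466, -0.1674, 0.2952]
tool_rot: [[0.674, 0.739, 0.0], [0.739, -0.674, -0.002], [-0.002, 0.002, -1.0]]
force: [0.2, 0.6, 0.2]
gripper_width: 0.999
grasp_force: 0.0
```

```bash
python3 - <<'E'
from h import *
s=observe(); print(np.round(s['force'],1),np.round(s['ee_pos'],4),s['gripper_width'],np.round(s['joints'],1))
d=cam('top')
W=cloud(d); hsv=cv2.cvtColor(d['img'],cv2.COLOR_RGB2HSV)
m=(cv2.inRange(hsv,(6,235,150),(18,255,255))>0); m[:, :240]=0;m[:,315:]=0;m[:200]=0;m[275:]=0
P=W[m]; c,n,k,Q=plfit(P); print(n.round(3),np.degrees(np.arccos(n[2])),'height of top above seat',((c-SEAT)@N).round(4),'expect .008',k)
b=(cv2.inRange(hsv,(100,150,80),(125,255,255))>0); b[:,:185]=0;b[:,225:]=0;b[:220]=0;b[260:]=0
v,u=np.nonzero(b);print('blue',u.min(),u.max(),v.min(),v.max())
big=np.vstack([cv2.resize(d['img'][200:270,240:320],(640,560),interpolation=cv2.INTER_CUBIC)[:300],np.zeros((1,640,3),np.uint8),cv2.resize(d['img'][215:262,175:255],(640,376),interpolation=cv2.INTER_CUBIC)[:299]])
big=np.hstack([cv2.resize(d['img'][200:270,240:320],None,fx=5,fy=5,interpolation=cv2.INTER_CUBIC),cv2.resize(d['img'][203:273,165:245],None,fx=5,fy=5,interpolation=cv2.INTER_CUBIC)])
cv2.imwrite('pics/p4.png',big[:,:,::-1])
E
```

```text
[0.2 0.6 0.2] [ 0.4466 -0.1674  0.2952] 0.9988001900798836 [ 30.1   6.5 -16.9 104.4   2.1  69.3 -29.8]
[-0.337 -0.38   0.862] 30.505877156847735 height of top above seat 0.0091 expect .008 492
blue 189 207 227 247
```

View pics/p4.png

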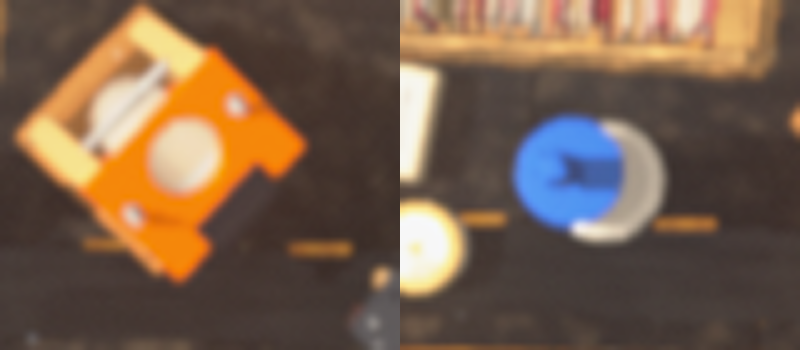

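```bash
python3 - <<'E'
from h import *
d=cam('side'); r=proj(d,[.4855,.279,.19]).round().astype(int); print(r)
for v in range(r[1]-8,r[1]+9,4): print(v,[tuple(int(a) for a in d['img'][v,u]) for u in range(r[0]-7,r[0]+8)])
t=cam('top'); print(plane(t,(198.8,237.4),.146),proj(t,[.4855,.279,.218]))
print(proj(t,SEAT+.008*N), plane(t,(277,231.4),SEAT[2]+.008*.866)-SEAT-.008*N)
for v in range(230,246,1): print(v,[int(t['img'][v,u,2]) for u in range(186,214)])
E
```

```text
[317 233]
225 [(253, 248, 227), (253, 249, 231), (254, 250, 233), (250, 248, 235), (161, 167, 178), (32, 94, 186), (33, 108, 213), (32, 107, 213), (37, 109, 217), (38, 111, 216), (34, 109, 218), (117, 124, 163), (215, 167, 112), (227, 177, 100), (226, 175, 96)]
229 [(253, 250, 232), (250, 248, 232), (241, 229, 195), (246, 214, 137), (174, 150, 131), (61, 106, 187), (35, 109, 217), (35, 109, 219), (38, 111, 220), (37, 110, 218), (41, 112, 219), (32, 101, 198), (201, 160, 133), (228, 176, 101), (222, 169, 96)]
233 [(234, 230, 211), (245, 216, 147), (250, 216, 122), (232, 188, 121), (142, 133, 149), (51, 107, 194), (38, 111, 218), (37, 111, 220), (33, 109, 216), (34, 110, 215), (38, 111, 217), (71, 107, 175), (194, 151, 111), (218, 166, 93), (220, 168, 96)]
237 [(251, 220, 125), (250, 213, 120), (249, 212, 119), (207, 161, 108), (96, 100, 143), (37, 103, 200), (38, 111, 218), (38, 110, 218), (36, 111, 217), (39, 109, 214), (35, 107, 210), (108, 112, 149), (202, 154, 104), (224, 169, 97), (223, 172, 98)]
241 [(249, 212, 120), (250, 216, 120), (243, 197, 111), (158, 130, 106), (53, 90, 16
[... 1893 characters left out ...]
6, 155, 226, 243, 243, 243, 242, 241, 239, 237, 236, 237, 239, 237, 231, 227, 227, 226, 227, 226, 219, 188, 156, 142, 140, 141, 143]
242 [63, 72, 119, 194, 238, 243, 243, 242, 242, 242, 241, 241, 241, 241, 241, 240, 239, 239, 239, 239, 237, 226, 190, 153, 141, 141, 141, 146]
243 [65, 65, 88, 153, 221, 240, 243, 243, 242, 242, 242, 242, 242, 241, 241, 241, 241, 241, 241, 240, 235, 216, 173, 147, 142, 142, 145, 150]
244 [66, 65, 72, 110, 170, 222, 239, 243, 243, 242, 242, 242, 241, 241, 241, 241, 241, 241, 240, 236, 222, 185, 154, 143, 141, 144, 148, 156]
245 [66, 66, 66, 76, 113, 169, 219, 237, 242, 243, 242, 242, 242, 241, 241, 241, 241, 239, 234, 220, 188, 158, 144, 142, 144, 148, 153, 156]
```

Emit:
step_arm --pt "0 0.1 1.5 0 -0.8" --pt "0 0.2 3 0 -1.6" --pt "0 0.4 4.5 0 -2.4" --pt "0 0.5 6 0 -3.2" --pt "0 0.6 7.5 0 -4" --pt "0 0.7 9 0 -4.8" --pt "0 0.8 10.5 0 -5.6" --pt "0 1 12 0 -6.4" --pt "0 1.2 13.5 0 -7.2" --pt "0 1.28 14.85 0 -7.2"

```text
time_s: 9.7
ee_pos: [0.4845, 0.2884, 0.2951]
tool_rot: [[0.996, 0.086, -0.001], [0.086, -0.996, 0.001], [-0.001, -0.001, -1.0]]
force: [0.3, 0.5, -0.6]
gripper_width: 1.003
grasp_force: 0.0
```

Emit:
step_arm --pt "0 0 0 0 0" --pt "0 0 0 0 0"

```text
time_s: 9.9
ee_pos: [0.4843, 0.2865, 0.2947]
tool_rot: [[0.996, 0.091, -0.002], [0.091, -0.996, 0.0], [-0.002, -0.0, -1.0]]
force: [0.6, -0.4, -0.9]
gripper_width: 1.003
grasp_force: 0.0
```

```bash
python3 - <<'E'
from h import *
s=observe(); R=np.array(s['tool_rot']);print(np.round(s['ee_pos'],4),np.degrees(np.arctan2(R[1,0],R[0,0])),np.round(s['joints'],1))
t=cam('top'); hsv=cv2.cvtColor(t['img'],cv2.COLOR_RGB2HSV)
m=(cv2.inRange(hsv,(6,200,120),(18,255,255))==0).astype(np.uint8); s2=np.zeros_like(m); s2[222:240,266:288]=m[222:240,266:288]
n,l,st,c=cv2.connectedComponentsWithStats(s2)
for i in range(1,n):
    if st[i,4]>5: print(st[i],c[i]-proj(t,SEAT+.008*N),c[i])
for off in (.004,.008): 
    q=plane(t,c[1:][np.argmax(st[1:,4])],SEAT[2]+off*.866)-SEAT-off*N; print(q.round(4),(q@SX).round(4),(q@SY).round(4))
E
```

```text
[0.4843 0.2865 0.2947] 5.201104018359975 [  -9.8   17.6  -32.8   92.8    9.8   72.6 -129.1]
[266 222   6   7  23] [-8.3737189  -7.17546942] [267.56521739 224.        ]
[269 223  16  17 222] [ 0.57457722 -0.24303699] [276.51351351 230.93243243]
[285 236   3   4   9] [10.28328593  6.71341946] [286.22222222 237.88888889]
[-0.0003 -0.0034  0.    ] -0.0024 -0.0021
[ 0.0009 -0.002  -0.    ] -0.0008 -0.002
```

Emit:
step_arm --pt "0 0.02 -0.28 0 0" --pt "0 0.02 -0.28 -1.3 0" --pt "0 0.02 -0.28 -2.6 0" --pt "0 0.02 -0.28 -3.7 0" --pt "0 0.02 -0.28 -4.12 0" --pt "0.8 0.02 -0.28 -4.12 0" --pt "1 0.02 -0.28 -4.12 0" --pt "1 0.02 -0.28 -4.12 0" --pt "1 0.02 -0.28 -4.12 0" --pt "1 0.02 -0.28 -4.12 0"

```text
time_s: 10.95
ee_pos: [0.487, 0.2762, 0.1729]
tool_rot: [[0.996, 0.086, 0.001], [0.086, -0.996, 0.001], [0.002, -0.001, -1.0]]
force: [-0.0, -0.9, -0.6]
gripper_width: 0.586
grasp_force: 0.0
```

Emit:
step_arm --pt "1 0 0 0 0" --pt "1 0 0 0 0" --pt "1 0 0 0 0" --pt "1 0 0 0 0" --pt "1 0 0 0 0" --pt "1 0 0 0 0" --pt "1 0 0 0 0"

```text
time_s: 11.65
ee_pos: [0.4866, 0.2761, 0.172]
tool_rot: [[0.996, 0.086, 0.0], [0.086, -0.996, 0.0], [0.0, -0.0, -1.0]]
force: [0.7, 0.7, 0.7]
gripper_width: 0.226
grasp_force: 29.9
```

Emit:
step_arm --pt "1 0 0 0.6 0" --pt "1 0 0 1.6 1" --pt "1 0 0 2.6 2.3" --pt "1 0 0 3.17 3.6" --pt "1 0 0 3.17 5" --pt "1 0 0 3.17 6.2" --pt "1 0 0 3.17 7.15" --pt "1 0 0 3.17 7.15"

```text
time_s: 12.45
ee_pos: [0.4864, 0.2754, 0.2666]
tool_rot: [[0.671, 0.742, -0.001], [0.742, -0.671, -0.001], [-0.001, -0.0, -1.0]]
force: [-0.8, 0.8, -0.3]
gripper_width: 0.221
grasp_force: 30.0
```

Emit:
step_arm --pt "1 -0.3 -0.33 -0.02 0" --pt "1 -0.6 -0.66 -0.08 0" --pt "1 -0.9 -1 -0.17 0" --pt "1 -1.2 -1.33 -0.3 0" --pt "1 -1.5 -1.66 -0.46 0" --pt "1 -1.78 -1.99 -0.63 0" --pt "1 -1.78 -1.99 -0.63 0"

```text
time_s: 13.15
ee_pos: [0.4326, 0.2157, 0.2482]
tool_rot: [[0.674, 0.739, 0.0], [0.739, -0.674, -0.0], [0.0, 0.0, -1.0]]
force: [0.6, 0.3, -0.7]
gripper_width: 0.233
grasp_force: 30.0
```

```bash
cat >> h.py <<'E'
def blue():
    "brush axis fit from blue pixels in both views: principal directions"
    s=observe(); e=np.array(s['ee_pos']); R=np.array(s['tool_rot']); print('ee',e.round(4),'yaw',np.degrees(np.arctan2(R[1,0],R[0,0])).round(1),'F',np.round(s['force'],1),'w',round(s['gripper_width'],3))
    for n in('top','side'):
        d=cam(n); W=cloud(d); hsv=cv2.cvtColor(d['img'],cv2.COLOR_RGB2HSV)
        m=(cv2.inRange(hsv,(100,140,60),(125,255,255))>0)&(np.linalg.norm(np.nan_to_num(W,nan=9)-e,axis=-1)<.12)
        P=W[m]; 
        if len(P)<20: print(n,len(P)); continue
        q=P-e; # collar = lower part: fit plane on points > 18mm below the pads
        low=P[q[:,2]<-.005]
        if len(low)>20:
            c,nn,k,Q=plfit(low); print(n,len(P),len(low),k,'collar c',c.round(4),'n',nn.round(3),'tilt',np.degrees(np.arccos(nn[2])).round(1),'azi',np.degrees(np.arctan2(nn[1],nn[0])).round(0))
        yield d
E
python3 - <<'E'
from h import *
ds=list(blue()); d=cam('side'); r=proj(d,np.array(observe()['ee_pos'])).astype(int); print(r)
a,b=max(r[1]-60,0),max(r[0]-45,0); cv2.imwrite('pics/b1.png',cv2.resize(d['img'][a:a+130,b:b+100],None,fx=4,fy=4,interpolation=cv2.INTER_CUBIC)[:,:,::-1])
E
```

```text
ee [0.4326 0.2157 0.2482] yaw 47.6 F [ 0.6  0.3 -0.7] w 0.233
top 5
side 237 123 110 collar c [0.4488 0.2549 0.2343] n [-0.344 -0.068  0.937] tilt 20.5 azi -169.0
[339 206]
```

View pics/b1.png

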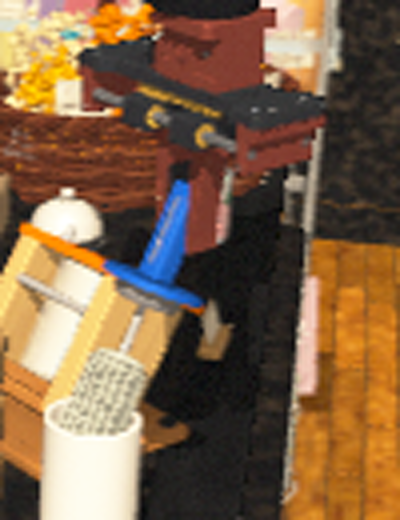

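```bash
cat >> h.py <<'E'
def vplane(d,uv,p,n):
    o=d['T'][:3,3]; r=plane(d,uv,.05)-o; return o+r*((p-o)@n)/(r@n)
E
python3 - <<'E'
from h import *
d=cam('side'); s=observe(); e=np.array(s['ee_pos']); Y=np.array(s['tool_rot'])[:,1]; Lh=np.array([-.6665,-.7455,0])
hsv=cv2.cvtColor(d['img'],cv2.COLOR_RGB2HSV); 
X=[]
for nm,(u,v) in dict(top=(182,187),collar=(155,287),wire=(127,338),btop=(120,355)).items():
    q=vplane(d,(u/4+294,v/4+146),e,Y)-e; X.append([q@Lh,q[2]]); print(nm,(q@Lh).round(4),q[2].round(4))
X=np.array(X); dd=X[0]-X[-1]; print(np.degrees(np.arctan2(dd[0],dd[1])), np.degrees(np.arctan2(*(X[0]-X[1]))),np.degrees(np.arctan2(*(X[1]-X[3]))))
print('dist top-collar',np.hypot(*(X[0]-X[1])))
E
```

```text
top -0.0051 0.0417
collar -0.0243 -0.0281
wire -0.0476 -0.061
btop -0.0532 -0.0725
22.839042700848044 15.364546098192333 33.086700910556324
dist top-collar 0.07242930138850599
```

Emit:
step_arm --pt "1 -0.3 -0.35 0.8 0" --pt "1 -0.67 -0.75 1.73 0" --pt "1 -0.6 -0.9 2.8 0" --pt "1 -0.4 -2.3 3.4 0" --pt "1 -0.2 -3.8 3.4 0" --pt "1 0 -5.3 3.4 0" --pt "1 0.2 -6.8 3.4 0" --pt "1 0.37 -8.3 3.4 0" --pt "1 0.37 -9.3 3.4 0" --pt "1 0.37 -9.3 3.4 0"

```text
time_s: 14.35
ee_pos: [0.4441, -0.0675, 0.3495]
tool_rot: [[0.677, 0.736, -0.002], [0.736, -0.677, -0.001], [-0.002, -0.001, -1.0]]
force: [-0.4, 0.5, -1.4]
gripper_width: 0.226
grasp_force: 30.0
```

```bash
python3 - <<'E'
from h import *
s=observe(); e=np.array(s['ee_pos']); R=np.array(s['tool_rot']); print(e.round(4),np.degrees(np.arctan2(R[1,0],R[0,0])),s['gripper_width'])
Y=R[:,1]; Lh=np.array([-.6665,-.7455,0])
d=cam('side'); W=cloud(d); hsv=cv2.cvtColor(d['img'],cv2.COLOR_RGB2HSV)
D=np.nan_to_num(W,nan=9)-e
near=(abs(D@Y)<.045)&(np.linalg.norm(D,axis=-1)<.24)
for nm,m in (('blue',cv2.inRange(hsv,(100,140,60),(125,255,255))>0),('white',cv2.inRange(hsv,(0,0,90),(60,90,255))>0)):
    m=m&near&(D[...,2]<.06)
    if nm=='white': m&=(D[...,2]<-.06)&(D[...,2]>-.2)
    q=np.c_[D[m]@Lh,D[m][:,2],D[m]@Y]; print(nm,len(q))
    for lo in np.arange(-.17,.05,.01):
        k=(q[:,1]>lo)&(q[:,1]<lo+.01)
        if k.sum()>3:
            v,u=np.nonzero(m); 
            # pixel midline cast on plane
            vv=v[k];uu=u[k]; mids=[vplane(d,((uu[vv==a].min()+uu[vv==a].max())/2,a),e,Y)-e for a in np.unique(vv)]
            mm=np.mean(mids,0); print(round(lo,3),k.sum(),'L range',q[k,0].min().round(3),q[k,0].max().round(3),'mid',(mm@Lh).round(4),mm[2].round(4))
E
```

```text
[ 0.4441 -0.0675  0.3495] 47.378383038040774 0.22559610555100557
blue 151
-0.03 8 L range -0.039 -0.02 mid 0.0053 -0.038
-0.02 32 L range -0.056 -0.014 mid -0.0215 -0.0206
-0.01 42 L range -0.067 -0.013 mid -0.0342 -0.0105
0.0 20 L range -0.033 -0.01 mid -0.0176 0.002
0.01 17 L range -0.029 -0.01 mid -0.0148 0.0131
0.02 12 L range -0.021 -0.014 mid -0.0147 0.0245
0.03 11 L range -0.017 -0.007 mid -0.0101 0.0337
0.04 7 L range -0.012 -0.007 mid -0.0089 0.0432
white 296
-0.14 23 L range -0.105 -0.078 mid -0.085 -0.1385
-0.13 37 L range -0.108 -0.068 mid -0.0803 -0.1308
-0.12 47 L range -0.103 -0.066 mid -0.0805 -0.1187
-0.11 36 L range -0.101 -0.058 mid -0.0729 -0.1081
-0.1 40 L range -0.093 -0.057 mid -0.0712 -0.0994
-0.09 45 L range -0.089 -0.053 mid -0.0636 -0.0894
-0.08 39 L range -0.084 -0.054 mid -0.065 -0.0773
-0.07 20 L range -0.074 -0.05 mid -0.0564 -0.0686
```

```bash
cat >> h.py <<'E'
def sil(ref='pics/side0.png',span=(-.16,-.05)):
    s=observe(); e=np.array(s['ee_pos']); Y=np.array(s['tool_rot'])[:,1]; Lh=np.array([-.6665,-.7455,0])
    d=cam('side'); b=cv2.imread(ref)[:,:,::-1]; m=(np.abs(d['img'].astype(int)-b).max(-1)>25).astype(np.uint8)
    out=[]
    for z in np.arange(span[0],span[1],.01):
        t=np.tan(np.radians(28))*(z-.019); uv=proj(d,e+Lh*t+[0,0,z]); v=int(round(uv[1])); u=int(round(uv[0]))
        row=m[v]; a=u
        if not row[u]: print(round(z,3),'no'); continue
        while row[a-1]: a-=1
        b2=u
        while row[b2+1]: b2+=1
        q=vplane(d,((a+b2)/2,v),e,Y)-e; out.append((q@Lh,q[2])); print((a,b2,v),'L',(q@Lh).round(4),'z',q[2].round(4))
    return np.array(out)
E
python3 -c "
from h import *
o=sil(); p=np.polyfit(o[1:,1],o[1:,0],1); print(np.degrees(np.arctan(p[0])),np.polyval(p,.019))"
```

```text
-0.16 no
-0.15 no
(321, 330, 191) L -0.0797 z -0.1403
(320, 332, 188) L -0.0783 z -0.1302
(320, 333, 185) L -0.0768 z -0.1202
(320, 335, 182) L -0.0732 z -0.1106
(322, 336, 178) L -0.0677 z -0.098
(324, 336, 175) L -0.0641 z -0.0885
-0.08 no
-0.07 no
(334, 336, 165) L -0.045 z -0.058
25.0842219167872 -0.01140383947737983
```

Emit:
step_arm --pt "1 0 0.11 -0.8 0.14" --pt "1 0 0.11 -1.6 0.14" --pt "1 0.17 0.3 -2.03 0.14" --pt "1 0.33 0.48 -2.46 0.14" --pt "1 0.5 0.67 -2.9 0.14" --pt "1 0.67 0.86 -3.33 0.14" --pt "1 0.67 0.86 -3.33 0.14"

```text
time_s: 15.15
ee_pos: [0.4643, -0.0357, 0.2485]
tool_rot: [[0.659, 0.752, -0.002], [0.752, -0.659, 0.001], [-0.001, -0.002, -1.0]]
force: [-1.2, -0.8, -0.4]
gripper_width: 0.223
grasp_force: 30.0
```

```bash
cat >> h.py <<'E'
def pl():
    d=cam('top'); W=cloud(d); hsv=cv2.cvtColor(d['img'],cv2.COLOR_RGB2HSV)
    m=(cv2.inRange(hsv,(6,235,150),(18,255,255))>0); m[:, :240]=0;m[:,315:]=0;m[:200]=0;m[275:]=0
    c,n,k,Q=plfit(W[m]); print('plate n',n.round(3),'height',((c-SEAT)@N).round(4),k,m.sum())
def st():
    s=observe(); e=np.array(s['ee_pos']); pad=e+[0,0,.019]; r=pad-SEAT; print('t',s['time_s'],'ee',e.round(4),'F',np.round(s['force'],1),'pad rel seat',[round(float(r@a),4) for a in(SX,SY,N)],'tip depth if aligned',round(.181-float(r@N),4))
E
python3 -c "
from h import *
st(); pl(); o=sil(span=(-.09,-.02))"
```

```text
t 15.15 ee [ 0.4643 -0.0357  0.2485] F [-1.2 -0.8 -0.4] pad rel seat [0.0033, 0.0031, 0.1477] tip depth if aligned 0.0333
plate n [-0.34  -0.363  0.867] height 0.0091 185 187
(304, 329, 207) L -0.0857 z -0.0852
(319, 329, 203) L -0.0537 z -0.0784
(319, 326, 200) L -0.061 z -0.0663
(325, 327, 197) L -0.0463 z -0.0591
(326, 328, 194) L -0.0426 z -0.0494
-0.04 no
(323, 337, 187) L -0.031 z -0.0276
```

Emit:
step_arm --pt "1 0.17 0.1 -0.35 0" --pt "1 0.32 0.25 -0.75 0" --pt "1 0.46 0.4 -1.1 0" --pt "1 0.6 0.55 -1.45 0" --pt "1 0.7 0.65 -1.75 0" --pt "1 0.7 0.65 -1.75 0"

```text
time_s: 15.85
ee_pos: [0.4849, -0.0168, 0.1962]
tool_rot: [[0.66, 0.751, -0.002], [0.751, -0.66, 0.001], [-0.001, -0.002, -1.0]]
force: [-0.8, -0.7, -1.2]
gripper_width: 0.225
grasp_force: 30.0
```

```bash
python3 -c "
from h import *
st(); pl(); o=sil(span=(-.06,-.02))"
```

```text
t 15.85 ee [ 0.4849 -0.0168  0.1962] F [-0.8 -0.7 -1.2] pad rel seat [0.0012, 0.0002, 0.0884] tip depth if aligned 0.0926
plate n [-0.426 -0.5    0.754] height 0.0088 51 51
(319, 322, 213) L -0.036 z -0.0598
(306, 335, 210) L -0.0367 z -0.049
(320, 328, 207) L -0.0218 z -0.0418
(320, 330, 204) L -0.0181 z -0.0321
```

Emit:
step_arm --pt "1 0.02 0.03 -0.07 0" --pt "1 0.05 0.05 -0.14 0" --pt "1 0.07 0.08 -0.2 0" --pt "1 0.1 0.11 -0.26 0" --pt "1 0.1 0.11 -0.26 0" --pt "1 0.1 0.11 -0.26 0"

```text
time_s: 16.55
ee_pos: [0.4876, -0.0169, 0.1924]
tool_rot: [[0.662, 0.749, -0.0], [0.749, -0.662, -0.004], [-0.004, 0.003, -1.0]]
force: [-12.3, -9.1, 25.6]
gripper_width: 0.229
grasp_force: 30.0
```

```bash
python3 -c "
from h import *
st()"
```

```text
t 16.55 ee [ 0.4876 -0.0169  0.1924] F [-12.3  -9.1  25.6] pad rel seat [0.0008, -0.0018, 0.0843] tip depth if aligned 0.0967
```

Emit:
step_arm --pt "1 -0.25 -0.28 0.65 0" --pt "1 -0.55 -0.62 1.4 0" --pt "1 -0.85 -0.95 2.2 0" --pt "1 -0.85 -0.95 2.2 0" --pt "1 -0.6 -0.67 1.6 0" --pt "1 -0.36 -0.4 0.95 0" --pt "1 -0.15 -0.17 0.4 0" --pt "1 0 0 0.05 0" --pt "1 0 0 0 0" --pt "1 0 0 0 0"

```text
time_s: 17.55
ee_pos: [0.4877, -0.014, 0.1895]
tool_rot: [[0.66, 0.751, -0.002], [0.751, -0.66, -0.0], [-0.002, -0.001, -1.0]]
force: [-4.1, -1.1, 3.1]
gripper_width: 0.227
grasp_force: 30.0
```

```bash
python3 -c "
from h import *
st()"
```

```text
t 17.55 ee [ 0.4877 -0.014   0.1895] F [-4.1 -1.1  3.1] pad rel seat [0.0013, 0.0001, 0.0806] tip depth if aligned 0.1004
```

Emit:
step_arm --pt "1 0.03 0.04 -0.09 0" --pt "1 0.06 0.07 -0.15 0" --pt "1 0.06 0.07 -0.15 0"

```text
time_s: 17.85
ee_pos: [0.4887, -0.0143, 0.187]
tool_rot: [[0.662, 0.75, -0.003], [0.75, -0.662, -0.004], [-0.005, 0.001, -1.0]]
force: [-14.6, -8.8, 27.3]
gripper_width: 0.229
grasp_force: 30.0
```

```bash
python3 -c "
from h import *
st()
o=sil(span=(-.06,-.0)); pl()"
```

```text
t 17.85 ee [ 0.4887 -0.0143  0.187 ] F [-14.6  -8.8  27.3] pad rel seat [0.0005, -0.0009, 0.0783] tip depth if aligned 0.1027
-0.06 no
(319, 322, 213) L -0.0304 z -0.0505
(306, 335, 210) L -0.0311 z -0.0397
(320, 333, 207) L -0.0051 z -0.035
(320, 327, 204) L -0.0193 z -0.0212
(315, 328, 201) L -0.0288 z -0.0085
plate n [-0.396 -0.469  0.79 ] height 0.0095 33 34
```

```bash
python3 - <<'E'
from h import *
d=cam('side'); hsv=cv2.cvtColor(d['img'],cv2.COLOR_RGB2HSV)
m=cv2.inRange(hsv,(100,140,60),(125,255,255)); m[:, :295]=0;m[:,345:]=0
m[:180]=0;m[232:]=0
for v in range(196,222): 
    u=np.nonzero(m[v])[0]
    if len(u): print(v,u.min(),u.max(),len(u))
for k in (.025,.032,.038,.045):
    ring=np.array([proj(d,SEAT+k*N+.037*(np.cos(a)*SX+np.sin(a)*SY)) for a in np.linspace(0,6.28,60)]); print(k,'u',ring[:,0].min().round(1),ring[:,0].max().round(1),'v',ring[:,1].min().round(1),ring[:,1].max().round(1),'v at left/right',ring[ring[:,0].argmin(),1].round(1),ring[ring[:,0].argmax(),1].round(1))
E
```

```text
196 322 327 5
197 321 327 6
198 321 327 5
199 313 328 11
200 314 328 13
201 316 327 12
202 318 327 10
203 320 327 8
204 322 327 6
205 324 330 7
206 327 332 6
207 329 333 5
208 332 332 1
0.025 u 311.7 332.3 v 201.5 211.0 v at left/right 201.5 211.0
0.032 u 312.6 333.2 v 199.6 209.1 v at left/right 199.6 209.1
0.038 u 313.4 333.9 v 197.9 207.4 v at left/right 197.9 207.4
0.045 u 314.3 334.8 v 196.0 205.4 v at left/right 196.0 205.4
```

Emit:
step_arm --pt "1 -0.25 -0.28 0.65 0" --pt "1 -0.55 -0.62 1.4 0" --pt "1 -0.9 -1 2.35 0" --pt "1 -0.9 -1 2.35 0" --pt "1 -0.6 -0.67 1.6 0" --pt "1 -0.36 -0.4 0.95 0" --pt "1 -0.15 -0.17 0.4 0" --pt "1 0 0 0.05 0" --pt "1 0.02 0.03 -0.06 0" --pt "1 0.02 0.03 -0.06 0"

```text
time_s: 19.0
ee_pos: [0.4896, -0.0116, 0.1834]
tool_rot: [[0.661, 0.751, -0.003], [0.751, -0.661, -0.002], [-0.003, -0.001, -1.0]]
force: [-7.7, -3.4, 10.6]
gripper_width: 0.225
grasp_force: 30.0
```

```bash
python3 -c "
from h import *
st()"
```

```text
t 19.0 ee [ 0.4896 -0.0116  0.1834] F [-7.7 -3.4 10.6] pad rel seat [0.0009, 0.0003, 0.0739] tip depth if aligned 0.1071
```

Emit:
step_arm --pt "1 -0.25 -0.28 0.65 0" --pt "1 -0.55 -0.62 1.4 0" --pt "1 -0.9 -1 2.35 0" --pt "1 -0.95 -1.06 2.45 0" --pt "1 -0.95 -1.06 2.45 0" --pt "1 -0.95 -1.06 2.45 0"

```text
time_s: 19.6
ee_pos: [0.4621, -0.0425, 0.2559]
tool_rot: [[0.66, 0.751, -0.001], [0.751, -0.66, 0.0], [-0.001, -0.001, -1.0]]
force: [0.0, -0.3, -1.3]
gripper_width: 0.229
grasp_force: 30.0
```

Emit:
step_arm --pt "1 0.3 0.34 -0.75 0" --pt "1 0.6 0.67 -1.55 0" --pt "1 0.8 0.9 -2.1 0" --pt "1 0.95 1.06 -2.4 0" --pt "1 0.98 1.1 -2.52 0" --pt "1 0.98 1.1 -2.54 0"

```text
time_s: 20.2
ee_pos: [0.4901, -0.0104, 0.181]
tool_rot: [[0.66, 0.751, -0.005], [0.751, -0.66, -0.002], [-0.004, -0.002, -1.0]]
force: [-11.0, -3.8, 19.2]
gripper_width: 0.227
grasp_force: 30.0
```

```bash
python3 -c "
from h import *
st();pl()"
```

```text
t 20.2 ee [ 0.4901 -0.0104  0.181 ] F [-11.   -3.8  19.2] pad rel seat [0.0008, 0.0007, 0.0712] tip depth if aligned 0.1098
plate n [-0.4   -0.468  0.788] height 0.0082 23 23
```

Emit:
step_arm --pt "1 -0.27 -0.31 0.7 0" --pt "1 -0.55 -0.62 1.43 0" --pt "1 -0.83 -0.93 2.16 0" --pt "1 -1.11 -1.25 2.9 0" --pt "1 -1.4 -1.57 3.6 0" --pt "1 -1.75 -1.95 4.5 0" --pt "1 -1.9 -1.95 5.4 0" --pt "1 -1.9 -1.95 5.4 0"

```text
time_s: 21.05
ee_pos: [0.4359, -0.0685, 0.3457]
tool_rot: [[0.661, 0.75, 0.005], [0.75, -0.661, -0.001], [0.002, 0.004, -1.0]]
force: [0.9, -0.2, -1.4]
gripper_width: 0.222
grasp_force: 30.0
```

```bash
python3 -c "
from h import *
st();pl(); o=sil(span=(-.15,-.03))
t=cam('top'); W=cloud(t)
"
```

```text
t 21.05 ee [ 0.4359 -0.0685  0.3457] F [ 0.9 -0.2 -1.4] pad rel seat [0.0143, 0.0024, 0.2536] tip depth if aligned -0.0726
plate n [-0.338 -0.378  0.862] height 0.0091 370 377
-0.15 no
-0.14 no
(329, 332, 190) L -0.0713 z -0.1328
(324, 335, 186) L -0.0768 z -0.1179
(324, 336, 183) L -0.0754 z -0.1079
(324, 338, 180) L -0.0718 z -0.0983
(326, 340, 177) L -0.0638 z -0.0896
(327, 341, 174) L -0.0602 z -0.0801
(329, 342, 170) L -0.0546 z -0.0675
(338, 339, 167) L -0.0421 z -0.0596
(338, 340, 164) L -0.0408 z -0.0497
(339, 341, 161) L -0.0372 z -0.0402
```

Emit:
step_arm --pt "1 0 1.4 0 0" --pt "1 0 2.8 0 0" --pt "1 -0.1 4.2 0 0" --pt "1 -0.1 5.6 0 0" --pt "1 -0.2 7 0 0" --pt "1 -0.24 8.4 0 0" --pt "1 -0.24 9.4 -0.2 0" --pt "1 -0.24 9.4 -1 0" --pt "1 -0.24 9.4 -1.5 0" --pt "1 -0.24 9.4 -1.5 0"

```text
time_s: 22.2
ee_pos: [0.4258, 0.2131, 0.2946]
tool_rot: [[0.659, 0.752, -0.006], [0.752, -0.659, -0.002], [-0.005, -0.003, -1.0]]
force: [0.9, -0.8, -0.8]
gripper_width: 0.225
grasp_force: 30.0
```

```bash
python3 -c "
from h import *
st(); o=sil(span=(-.15,-.03))
d=cam('side'); 
for z in (.14,):
  ring=np.array([proj(d,[.485+.034*np.cos(a),.277+.034*np.sin(a),z]) for a in np.linspace(0,6.28,60)]); print('rim pred u',ring[:,0].min(),ring[:,0].max(),'v',ring[:,1].min(),ring[:,1].max())
for v in range(232,262,3): print(v,[int(d['img'][v,u].min()) for u in range(300,334)])
"
```

```text
t 22.2 ee [0.4258 0.2131 0.2946] F [ 0.9 -0.8 -0.8] pad rel seat [0.1647, 0.1976, 0.1076] tip depth if aligned 0.0734
(303, 330, 248) L -0.0905 z -0.1492
(306, 330, 244) L -0.0857 z -0.1383
(313, 324, 241) L -0.0844 z -0.1295
(313, 328, 237) L -0.0777 z -0.1192
(313, 330, 233) L -0.0748 z -0.1079
(314, 337, 229) L -0.0606 z -0.0996
(314, 349, 225) L -0.0388 z -0.0932
(319, 335, 222) L -0.0565 z -0.0796
(321, 330, 218) L -0.0629 z -0.0661
-0.06 no
(306, 336, 210) L -0.0809 z -0.0384
(332, 335, 207) L -0.0354 z -0.0402
rim pred u 304.3945462015421 328.9959280679133 v 243.55550975844292 254.77530646047154
232 [120, 160, 185, 197, 207, 217, 222, 227, 231, 233, 233, 182, 132, 146, 134, 148, 171, 146, 169, 152, 153, 175, 149, 167, 178, 147, 162, 135, 126, 121, 106, 94, 75, 67]
235 [169, 194, 203, 209, 215, 223, 228, 231, 232, 209, 147, 116, 117, 131, 169, 162, 157, 174, 150, 171, 138, 131, 152, 142, 163, 168, 144, 155, 124, 98, 96, 101, 100, 105]
238 [72, 157, 190, 207, 220, 225, 232, 232, 175, 125, 119, 119, 119, 129, 130, 167, 179, 150, 125, 130, 167, 176, 148, 163, 134, 128, 162, 129, 9
[... 458 characters left out ...]
239, 211, 114, 49, 38, 36, 33, 18, 19]
250 [56, 51, 57, 54, 69, 208, 190, 162, 177, 196, 211, 221, 228, 230, 234, 235, 237, 238, 239, 238, 237, 234, 231, 228, 223, 208, 189, 187, 225, 137, 34, 34, 37, 35]
253 [55, 55, 58, 55, 87, 157, 187, 220, 239, 227, 210, 219, 227, 231, 235, 236, 239, 238, 238, 237, 237, 234, 230, 226, 220, 212, 231, 231, 183, 97, 44, 37, 34, 36]
256 [54, 57, 57, 53, 91, 162, 193, 205, 218, 224, 229, 232, 234, 236, 238, 237, 236, 237, 237, 235, 234, 233, 230, 226, 221, 215, 200, 187, 163, 91, 40, 39, 43, 40]
259 [59, 53, 61, 58, 112, 167, 195, 212, 219, 225, 229, 235, 235, 236, 238, 239, 238, 239, 238, 237, 236, 233, 229, 226, 221, 210, 196, 182, 138, 70, 30, 17, 22, 18]
```

Emit:
step_arm --pt "1 0.1 0.03 -0.5 0" --pt "1 0.1 0.03 -0.92 0" --pt "1 0.22 0.13 -1.4 0" --pt "1 0.36 0.23 -1.89 0" --pt "1 0.36 0.23 -1.89 0" --pt "1 0.36 0.23 -1.89 0"

```text
time_s: 22.9
ee_pos: [0.4381, 0.2206, 0.2409]
tool_rot: [[0.66, 0.751, -0.001], [0.751, -0.66, 0.0], [-0.001, -0.001, -1.0]]
force: [-0.4, -0.2, -0.6]
gripper_width: 0.227
grasp_force: 30.0
```

Emit:
step_arm --pt "1 0.3 0.35 0.06 0" --pt "1 0.65 0.75 0.15 0" --pt "1 1 1.15 0.24 0" --pt "1 1.35 1.55 0.32 0" --pt "1 1.6 1.9 0.38 0" --pt "1 1.6 1.9 0.38 0"

```text
time_s: 23.5
ee_pos: [0.487, 0.279, 0.2528]
tool_rot: [[0.66, 0.751, 0.0], [0.751, -0.66, 0.001], [0.001, -0.001, -1.0]]
force: [-0.2, -0.1, -1.6]
gripper_width: 0.225
grasp_force: 30.0
```

```bash
python3 -c "
from h import *
st(); o=sil(span=(-.12,-.03))
d=cam('side'); hsv=cv2.cvtColor(d['img'],cv2.COLOR_RGB2HSV); m=cv2.inRange(hsv,(100,140,60),(125,255,255)); m[:,:290]=0; m[:,350:]=0
for v in range(185,235,2):
    u=np.nonzero(m[v])[0]
    if len(u): print(v,u.min(),u.max(),len(u))
"
```

```text
t 23.5 ee [0.487  0.279  0.2528] F [-0.2 -0.1 -1.6] pad rel seat [0.2217, 0.1959, 0.0264] tip depth if aligned 0.1546
-0.12 no
-0.11 no
-0.1 no
-0.09 no
-0.08 no
-0.07 no
-0.06 no
-0.05 no
-0.04 no
199 317 317 1
201 317 317 1
203 317 317 1
205 317 317 1
207 316 317 2
209 316 316 1
211 315 316 2
213 307 327 14
215 306 330 25
217 308 332 25
219 311 332 22
221 318 329 12
```

Emit:
step_arm --pt "1 0.1 0.1 -0.6 0" --pt "1 0.1 0.1 -1.2 0" --pt "1 0.1 0.1 -1.8 0" --pt "1 0 0 -2.2 0" --pt "1 -0.07 -0.07 -2.43 0" --pt "1 -0.07 -0.07 -2.43 0"

```text
time_s: 24.2
ee_pos: [0.4838, 0.2746, 0.1793]
tool_rot: [[0.661, 0.75, -0.0], [0.75, -0.661, -0.001], [-0.001, 0.0, -1.0]]
force: [-0.1, -0.1, -0.5]
gripper_width: 0.228
grasp_force: 30.0
```

```bash
cat >> h.py <<'E'
def collar():
    st(); d=cam('side'); hsv=cv2.cvtColor(d['img'],cv2.COLOR_RGB2HSV); m=cv2.inRange(hsv,(100,140,60),(125,255,255)); m[:,:290]=0; m[:,350:]=0
    for v in range(200,265):
        u=np.nonzero(m[v])[0]
        if len(u)>9: print(v,u.min(),u.max(),len(u))
    for z in (.14,.146,.16):
        r=np.array([proj(d,[.485+.037*np.cos(a),.277+.037*np.sin(a),z]) for a in np.linspace(0,6.28,60)]); print('collar pred z',z,'u',r[:,0].min().round(1),r[:,0].max().round(1),'v',r[:,1].min().round(1),r[:,1].max().round(1),'v at l/r',r[r[:,0].argmin(),1].round(1),r[r[:,0].argmax(),1].round(1))
E
python3 -c "
from h import *
collar()"
```

```text
t 24.2 ee [0.4838 0.2746 0.1793] F [-0.1 -0.1 -0.5] pad rel seat [0.1803, 0.1954, -0.0345] tip depth if aligned 0.2155
237 308 328 13
238 308 329 17
239 308 331 22
240 308 332 25
241 308 333 26
242 309 333 25
243 311 333 23
244 313 332 20
245 315 331 17
collar pred z 0.14 u 303.3 330.1 v 243.1 255.3 v at l/r 248.9 249.5
collar pred z 0.146 u 303.4 330.2 v 241.2 253.3 v at l/r 246.9 247.6
collar pred z 0.16 u 303.6 330.5 v 236.7 248.7 v at l/r 242.4 243.0
```

Emit:
step_arm --pt "1 0.12 0.12 0 0" --pt "1 0.25 0.27 0 0" --pt "1 0.25 0.27 -0.15 0" --pt "1 0.25 0.27 -0.15 0"

```text
time_s: 24.65
ee_pos: [0.4917, 0.2838, 0.1747]
tool_rot: [[0.66, 0.751, -0.0], [0.751, -0.66, 0.0], [0.0, -0.0, -1.0]]
force: [-1.1, -0.6, -1.3]
gripper_width: 0.226
grasp_force: 30.0
```

```bash
python3 -c "
from h import *
collar()"
```

```text
t 24.65 ee [0.4917 0.2838 0.1747] F [-1.1 -0.6 -1.3] pad rel seat [0.1884, 0.1955, -0.0446] tip depth if aligned 0.2256
239 305 324 11
240 304 326 15
241 304 327 19
242 304 328 25
243 305 330 26
244 305 330 26
245 307 330 24
246 308 329 22
247 309 327 19
248 313 325 13
collar pred z 0.14 u 303.3 330.1 v 243.1 255.3 v at l/r 248.9 249.5
collar pred z 0.146 u 303.4 330.2 v 241.2 253.3 v at l/r 246.9 247.6
collar pred z 0.16 u 303.6 330.5 v 236.7 248.7 v at l/r 242.4 243.0
```

Emit:
step_arm --pt "1 0 0 -0.15 0" --pt "1 0 0 -0.3 0" --pt "1 0 0 -0.42 0" --pt "1 0 0 -0.5 0" --pt "1 0 0 -0.5 0"

```text
time_s: 25.2
ee_pos: [0.4918, 0.2834, 0.1602]
tool_rot: [[0.661, 0.751, 0.0], [0.751, -0.661, 0.0], [0.0, 0.0, -1.0]]
force: [-0.9, -0.7, -0.9]
gripper_width: 0.222
grasp_force: 30.0
```

```bash
python3 -c "
from h import *
collar()"
```

```text
t 25.2 ee [0.4918 0.2834 0.1602] F [-0.9 -0.7 -0.9] pad rel seat [0.181, 0.1953, -0.057] tip depth if aligned 0.238
243 305 323 10
244 304 325 13
245 304 326 16
246 304 328 21
247 304 329 26
248 305 329 25
249 305 329 25
250 306 329 24
251 308 328 21
252 310 327 18
253 314 324 11
collar pred z 0.14 u 303.3 330.1 v 243.1 255.3 v at l/r 248.9 249.5
collar pred z 0.146 u 303.4 330.2 v 241.2 253.3 v at l/r 246.9 247.6
collar pred z 0.16 u 303.6 330.5 v 236.7 248.7 v at l/r 242.4 243.0
```

Emit:
step_arm --pt "1 0 0 -0.08 0" --pt "1 0 0 -0.16 0" --pt "1 0 0 -0.2 0" --pt "1 0 0 -0.2 0"

```text
time_s: 25.65
ee_pos: [0.494, 0.2858, 0.1572]
tool_rot: [[0.66, 0.751, 0.006], [0.751, -0.661, 0.004], [0.007, 0.002, -1.0]]
force: [2.0, 2.2, 15.1]
gripper_width: 0.226
grasp_force: 30.0
```

Emit:
step_arm --pt "1 0 0 0.03 0" --pt "0.5 0 0 0.06 0" --pt "0.2 0 0 0.1 0" --pt "0 0 0 0.1 0" --pt "0 0 0 0.1 0" --pt "0 0 0 0.1 0" --pt "0 0 0 0.1 0" --pt "0 0 0 1 0" --pt "0 0 0 2.5 0" --pt "0 0 0 4 0"

```text
time_s: 26.65
ee_pos: [0.4911, 0.2831, 0.2751]
tool_rot: [[0.66, 0.751, -0.002], [0.751, -0.66, -0.0], [-0.001, -0.001, -1.0]]
force: [-0.1, 0.5, -0.2]
gripper_width: 0.985
grasp_force: 0.0
```

Emit:
step_arm --pt "0 0 0 0.5 0" --pt "0 -1.5 -1.5 1 0" --pt "0 -3 -3 1 0" --pt "0 -3 -4.5 1 0" --pt "0 -3 -6 1 0" --pt "0 -3 -6 1 0" --pt "0 -3 -6 1 0"

```text
time_s: 27.35
ee_pos: [0.4015, 0.1009, 0.304]
tool_rot: [[0.664, 0.747, 0.0], [0.747, -0.664, -0.001], [-0.001, 0.001, -1.0]]
force: [-0.4, 0.6, -0.3]
gripper_width: 1.001
grasp_force: 0.0
```

```bash
python3 - <<'E'
from h import *
collar(); pl()
d=cam('top'); hsv=cv2.cvtColor(d['img'],cv2.COLOR_RGB2HSV); m=cv2.inRange(hsv,(100,150,80),(125,255,255)); m[:,:180]=0;m[:,230:]=0;m[:215]=0;m[260:]=0
W=cloud(d); P=W[m>0]; P=P[P[:,2]>.1]
c,n,k,Q=plfit(P[P[:,2]<.165]); print('collar',c.round(4),n.round(3),k,'handle',P[P[:,2]>.19].mean(0).round(4))
a=cv2.imread('pics/top0.png')[:,:,::-1].astype(int); df=np.abs(a-d['img']).max(-1)>60; df=cv2.morphologyEx(df.astype(np.uint8),cv2.MORPH_OPEN,np.ones((3,3)))
nn,l,s,cc=cv2.connectedComponentsWithStats(df); print(s[1:].tolist())
E
```

```text
t 27.35 ee [0.4015 0.1009 0.304 ] F [-0.4  0.6 -0.3] pad rel seat [0.083, 0.1409, 0.1657] tip depth if aligned 0.0153
243 309 323 14
244 306 325 20
245 305 327 23
246 304 328 25
247 304 329 26
248 304 329 26
249 304 329 26
250 304 329 26
251 305 328 24
252 306 327 22
253 308 326 19
254 311 324 14
collar pred z 0.14 u 303.3 330.1 v 243.1 255.3 v at l/r 248.9 249.5
collar pred z 0.146 u 303.4 330.2 v 241.2 253.3 v at l/r 246.9 247.6
collar pred z 0.16 u 303.6 330.5 v 236.7 248.7 v at l/r 242.4 243.0
plate n [-0.329 -0.374  0.867] height 0.0091 437 442
collar [0.4876 0.2776 0.1449] [-0.01   0.001  1.   ] 228 handle [0.488  0.2743 0.2146]
[[254, 210, 47, 46, 794], [334, 226, 41, 34, 992], [218, 242, 36, 32, 866], [208, 254, 11, 19, 156], [217, 275, 28, 54, 501], [233, 276, 32, 27, 587], [221, 297, 4, 5, 20], [261, 306, 6, 7, 38], [228, 313, 3, 3, 9], [411, 329, 149, 91, 6358], [233, 331, 47, 48, 1057], [451, 339, 22, 27, 334], [253, 374, 17, 11, 129], [255, 388, 28, 15, 193], [249, 394, 4, 5, 17], [301, 395, 95, 25, 837], [250, 405, 10, 13, 106], [300, 418, 3, 2, 6]]
```

```bash
python3 -c "
from plant import *
print(job_done())"
```

```text
the job is handed in; nothing more can be done
None
```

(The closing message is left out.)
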